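# Press a label holder home behind the sprung lip of a bottle rack

### The job

Lift the wide label holder up and off the hook it hangs on, and push it straight down behind the sprung lip of the empty middle bay on the front of the bottle rack until its toe is fully home on the rail floor. Finish still holding it, upright and pressed down firmly, so that the lip's screws can be done up. Leave the narrow holder hanging and the bottles on the rack standing where they are.

Things in the scene. Friction and masses are not known exactly. Their poses are not given: they have to be found in the camera images.
- wide_holder: wide label holder: black upright plate with a white paper ticket, 84 mm wide (own y), 140 tall (z), about 60 g, on either hook. Origin: middle of its lower edge; ticket looks to -x. Bottom up: tongue 76 mm wide, 5 thick (x -2.5 to +2.5), its lowest 16 mm tapered from both faces to a 2 mm toe; label panel z 32 to 68; slot z 68 to 88; 40 mm wide neck and grip tab above
- wide_holder_tab (a point): middle of the wide holder's grip tab, 126 mm above its lower edge: tab 40 mm wide, 10 thick (own x -5 to +5), z 92 to 140 mm of the holder. Take it here from above, one finger in front and one behind; fingertips no lower than 19 mm below this point stay clear of hook and stand. A firm grip (40 N) is fine
- wide_holder_slot (a point): upper edge of the wide holder's hang slot, 88 mm above its lower edge; the slot is 12 mm wide and 20 mm tall (z 68 to 88 mm), and its upper edge rests on the hook's wire
- narrow_holder: narrow label holder, the same but 52 mm wide, hanging on the other hook; stays there
- hook_stand: fixed grey steel stand, base 90 x 210 mm, origin under its middle, front along -x, upright panel at x +20 to +24 mm, 147 mm tall. Two wire hooks 5 mm thick at y = +52 and -52 mm, level at 140 mm height from the panel to x = -30 mm, then turned up to end at x = -38 mm, 9 mm higher. The holders hang at x = -12 mm: raised 9 to 15 mm (best 12) one can be drawn off along -x; clear after 35 mm
- bottle_rack: fixed white bottle rack 140 x 322 mm, shelf top 113 mm high; origin under its middle, front along -x; its front face (fascia) is the plane x = -70 mm. The label rail on it has bays at y = -100, 0, +100 mm; the outer two hold holders like the wide one (up to 165 mm high), the middle one is empty. Bottles (tops up to 186 mm) stand over the outer bays only; come in from the front
- rail_floor: floor of the empty middle bay: ledge 16 mm deep, 92 mm long between two dividers 22 mm tall. Origin: middle of its upper face, 25 mm above the worktop; axes as the rack's; the fascia is its plane x = +8 mm, its top edge (88 mm above this floor) bevelled. A holder is home when its lower edge stands on it, its origin at about x = +1 to +6 mm, y = 0. Come down with its origin at about x = +3.5 mm
- lip (a joint): sprung lip of the middle bay, 78 mm long, hinged under the rail floor; 0 = at rest, grows (rad, to 0.4) as its top is pushed off the rack. At rest its throat, 20 mm above the floor, is 3 mm from the fascia; it flares to a 9 mm mouth 31 mm above the floor. The holder opens it 0.06 rad or more. Passing it takes 2 to 8 N; on the floor the push rises steeply: 12 to 20 N in all is firmly home
- bottle_a: amber bottle 33 mm across, 72 mm tall, loose on the rack; stays
- bottle_b: small capped amber bottle 28 mm across, 63 mm tall, loose on the rack; stays
- bottle_c: amber bottle with white cap 33 mm across, 73 mm tall, loose on the rack; stays
- bottle_d: small capped amber bottle 28 mm across, 63 mm tall, loose on the rack; stays

How it is judged:
On the way, in this order (a step that is already met when the one before it is completed fails the run):
1. the wide holder is in the fingers, off its hook and clear of the stand (contact force between the fingers and wide_holder above 1 N and contact force between wide_holder and hook_stand below 0.1 N and distance of wide_holder from where it was at the start of the episode above 0.04 m and height (world z) of wide_holder above 0.04 m), for 0.2 s.
2. its toe has pushed the lip of the middle bay open from above (value of joint lip above 0.04 rad and contact force between wide_holder and bottle_rack above 0.5 N and horizontal distance between wide_holder and rail_floor below 0.012 m), for 0.1 s.
At the end, for the whole second after the job is handed in: the wide holder stands upright (within 7 degrees) behind the middle bay's lip, which it holds open, its lower edge within 3 mm of the rail floor; through the last second the fingers press it on that floor with 3 N or more; the narrow holder still hangs (within 30 mm) (contact force between wide_holder and rail_floor above 3 N and contact force between the fingers and wide_holder above 2 N and z of wide_holder in the frame of rail_floor between -0.004 and 0.003 m and x of wide_holder in the frame of rail_floor between -0.004 and 0.008 m and y of wide_holder in the frame of rail_floor between -0.012 and 0.012 m and value of joint lip above 0.04 rad and angle between wide_holder's own z axis and vertical below 0.12 rad and linear speed of wide_holder below 0.02 m/s and distance of narrow_holder from where it was at the start of the episode below 0.03 m); the arm keeps its last pose, push and grip.
It fails at once if the narrow holder is knocked off its hook (distance of narrow_holder from where it was at the start of the episode above 0.04 m).
It fails at once if a bottle on the rack is knocked over or shifted by more than 20 mm (distance of any of bottle_a, bottle_b, bottle_c, bottle_d from where it was at the start of the episode above 0.02 m).
It also fails if it takes over 64 s, if anything falls off the work surface, if the arm or the gripper's body presses on something with over 40 N, if the wrist force passes 120 N, or if a joint passes its speed limit or range.

### The arm

A 7-joint arm with a two-finger parallel gripper is mounted at the origin on a cart in front of the work surface, level with it; the furniture and walls round the work are solid. World frame = base frame: x ahead of the robot, y to its left, z up, the work surface at z = 0. Lengths are in m, angles in rad, forces in N, time in s.
With the tool pointing down it reaches from about 0.4 to 0.875 m from the base axis. Payload 19.3 kg.
Tool frame: the origin (TCP) lies at the very end of the fingers, on their centre line; the grasp point (between the pads) lies 19 mm behind it; z points along the fingers, y is the line along which they close (so a half turn about z gives the same grasp; the last joint's range is limited). The gripper opens to 85 mm and grips with 20 to 120 N. Pads are 22 mm wide; open, the fingers measure 114 mm over their backs; the gripper's body (76 mm by 85 mm) begins 54 mm behind the grasp point. The pads swing forward as they close: fully open they stand 13 mm farther back than shut.
Start: joints at [1.177, 0.521, -0.036, 1.599, 0.021, 1.021, -0.113], TCP at [0.199, -0.593, 0.231] pointing down, gripper open.
Joint ranges: [-2.91, 2.91], [-0.3, 2.13], [-1.5, 1.42], [0.17, 2.43], [-1.26, 4.41], [0.16, 1.93], [-2.52, 2.52]. Speed limits (rad/s): [1.89, 1.89, 2.39, 2.39, 3.01, 3.01, 3.01].

### API

Orientations are given as a unit quaternion [w, x, y, z].
In Python, from rig import movep, move_straight, move_j, let_go, gripper_close, sleep, inverse_kinematics, get_state, get_image, IKError, hand_in gives the robot as it stands. Calls block until the motion is done:
- movep(position, orientation): joint-space move of the TCP to a pose.
- move_straight(position, feed=0.15, rotation=None, stop_force=None): straight line of the TCP; rotation=None keeps the orientation; feed is the mean speed in m/s. With stop_force (N) it stops when the force on the tool has changed by that much, and returns True; else False.
- move_j(angles): joint-space move.
- let_go() and gripper_close(squeeze=None): open the fingers fully, or close them until they stop; squeeze is the grip in N (None keeps the last).
- sleep(seconds).
- inverse_kinematics(position, orientation): joint angles nearest the present ones, or None.
- get_state(): the state.
- get_image(name): name is "scene" or "top" or "wrist"; returns a dict with "pixels" (420x560x3 uint8, red, green, blue), "camera_matrix" (3x3 intrinsics, pixels), "k1" (the pictures are not rectified: a ray, as slopes to the right and down, at radius r is drawn at 1 + k1 r^2 times it, then the intrinsics apply), "R" (3x3) and "t" (3): a world point X has camera coordinates R X + t. Camera axes: x right, y down, z forward; pixel columns grow to the right and rows downward; lengths in m; the calibration is good to about 2 mm. A picture is of the moment at which its call begins. There is no depth.
A pose or a line that the arm cannot do raises IKError and nothing moves.
- hand_in(): hands the job in; it is judged then, once.
The state is a dict: "time_s": time; "joint_positions": joint angles; "joint_velocities": joint speeds; "joint_torque": joint torques, N m; "eef_pos": TCP position; "tcp_rot": TCP orientation; "force": force on the tool from outside, world axes, zero at the start; "ft_torque": the same for the moment, N m; "width": finger opening in m; "gripper_force": force on a finger pad.
Only numpy, scipy, OpenCV 4.12 (cv2) and the standard library are available. Lean on these libraries where they do the work, as an engineer would, in place of code of your own. Each camera call takes 0.05 s, during which the arm holds its last target. There are 200 camera calls.

## Working session

There is one attempt and no reset: what is moved stays moved. The work goes in short steps, each a Python script; the robot and the scene stay as the last script left them, time stands still between calls to the robot, and variables do not carry over. Pictures are saved under pics/ and viewed, at most 10 in all, crops included, and the job is handed in when it is done.

```bash
mkdir -p pics; cat > h.py <<'E'
from rig import *
import numpy as np, cv2
def snap(n,f):
    im=get_image(n); cv2.imwrite(f'pics/{f}.png',im['pixels'][:,:,::-1]); np.savez(f'pics/{f}.npz',**im); return im
def ray(im,u,v):
    K=np.array(im['camera_matrix']);k=float(im['k1'])
    d=cv2.undistortPoints(np.array([[[u,v]]],float),K,np.array([k,0,0,0.]))[0,0]
    R=np.array(im['R']);t=np.array(im['t'])
    w=R.T@np.array([d[0],d[1],1]);return -R.T@t,w
def onz(im,u,v,z):
    c,w=ray(im,u,v);return c+w*(z-c[2])/w[2]
def proj(im,X):
    K=np.array(im['camera_matrix']);R=np.array(im['R']);t=np.array(im['t'])
    p,_=cv2.projectPoints(np.atleast_2d(np.array(X,float)),cv2.Rodrigues(R)[0],t,K,np.array([float(im['k1']),0,0,0.]));return p[:,0]
def tri(im1,p1,im2,p2):
    c1,a=ray(im1,*p1);c2,b=ray(im2,*p2)
    s=np.linalg.lstsq(np.c_[a,-b],c2-c1,rcond=None)[0]
    x,y=c1+a*s[0],c2+b*s[1];return (x+y)/2,np.linalg.norm(x-y)
E
python3 - <<'E'
from h import *
for n in('scene','top'):
    im=snap(n,n+'0'); c,_=ray(im,280,210);print(n,c,im['k1'],im['camera_matrix'],im['R'])
s=get_state();print(s['tcp_rot'],s['force'],s['time_s'],s['width'])
E
```

```text
scene [-0.16065066 -0.562695    0.60081678] -0.013357550397361728 [[442.98686799   0.         281.38020233]
 [  0.         442.98686799 198.61972951]
 [  0.           0.           1.        ]] [[ 0.64202325 -0.7666249  -0.0096134 ]
 [-0.36103698 -0.29124749 -0.88590473]
 [ 0.67635675  0.57224223 -0.4637676 ]]
top [0.35884035 0.045935   1.12850495] -0.09739638085753435 [[481.51926778   0.         277.95735632]
 [  0.         481.51926778 214.42635636]
 [  0.           0.           1.        ]] [[ 0.02361927 -0.99970861 -0.0049835 ]
 [-0.98654279 -0.02250091 -0.16194763]
 [ 0.16178831  0.00874152 -0.98678677]]
[-5.36692933e-04  9.86922608e-01  1.61193864e-01 -1.24932899e-04] [ 1.03939715  0.41010275 -1.056612  ] 0.1 0.08573191593456027
```

View pics/scene0.png

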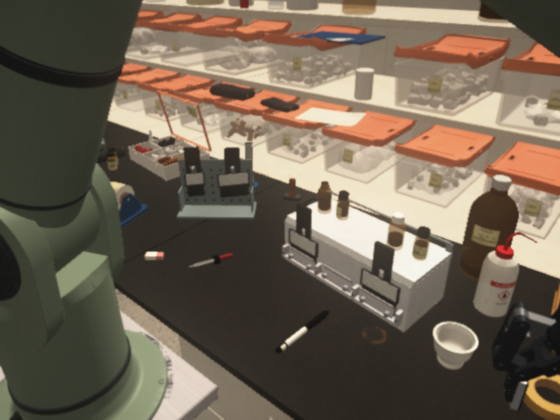

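View pics/top0.png

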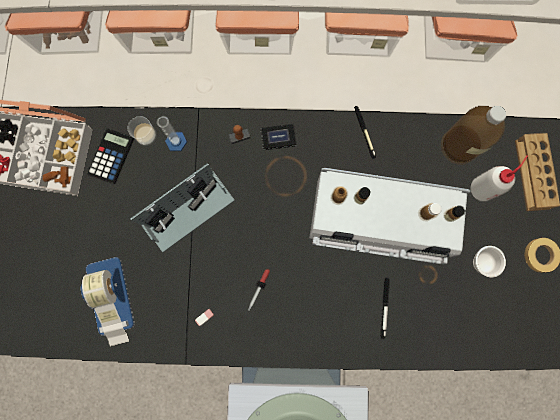

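The scene picture shows the stand at (218,185) with the narrow holder on the left and the wide one on the right, at (233,175). The rack is at (365,255), with its middle bay empty. In the top view the stand is at (182,207) and the rack at (390,215). I'll enlarge both.

```bash
python3 - <<'E'
import cv2,numpy as np
s=cv2.imread('pics/scene0.png');t=cv2.imread('pics/top0.png')
c=lambda i,x,y,w,h,f:cv2.resize(i[y:y+h,x:x+w],None,fx=f,fy=f,interpolation=cv2.INTER_CUBIC)
a=np.hstack([c(s,170,140,100,80,4),c(t,125,160,100,80,4)])
b=np.hstack([c(s,275,190,200,150,2),c(t,300,160,200,150,2)])
g=np.vstack([a,b]);print(g.shape);cv2.imwrite('pics/crop.png',g)
cv2.imwrite('pics/crop2.png',np.vstack([c(t,125,155,114,100,7)[:300*2]]) [:600,:800])
E
```

```text
(620, 800, 3)
```

View pics/crop.png

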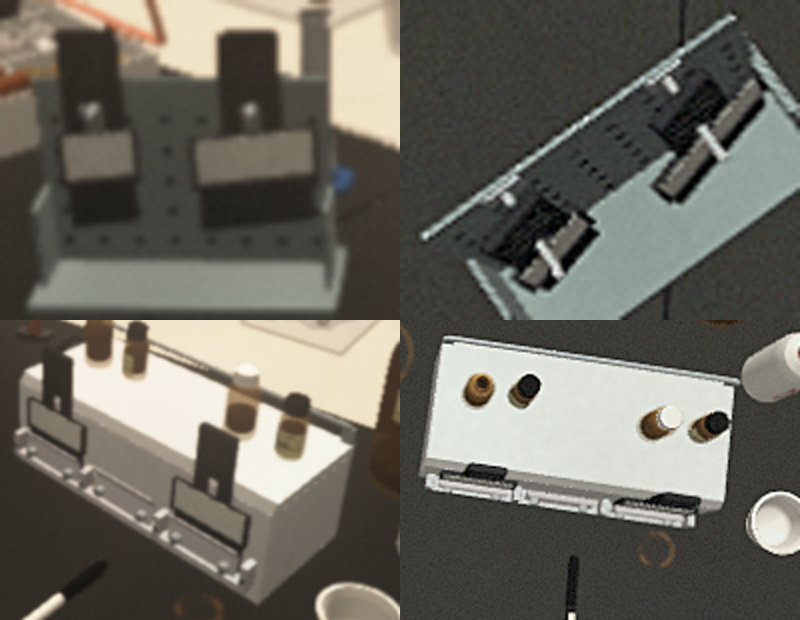

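View pics/crop2.png

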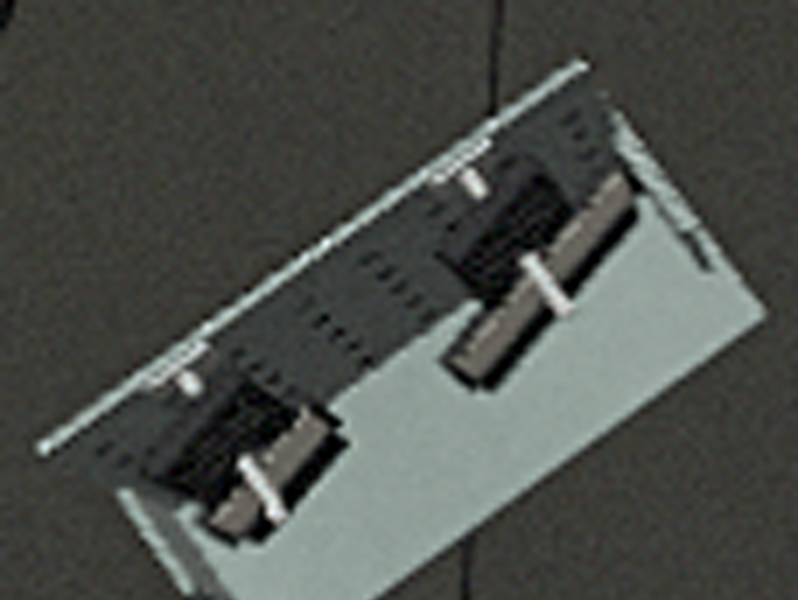

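The enlarged views show the wide holder yawed on its hook relative to the stand, and the empty middle bay. I'll compute rough poses and get the wrist camera's geometry.

```bash
python3 - <<'E'
from h import *
T=np.load('pics/top0.npz');S=np.load('pics/scene0.npz')
q=lambda x,y:(125+x/7,155+y/7)
r=lambda X,Y:(300+(X-400)/2,160+(Y-320)/2)
sc=lambda X,Y:(275+X/2,190+(Y-320)/2)
a=onz(T,*q(42,448),.147);b=onz(T,*q(585,65),.147)
print('panel',a,b,np.linalg.norm(a-b),np.degrees(np.arctan2(*(a-b)[[1,0]])))
for n,p,z in(('hookend-root mid',(545,285),.142),('tabBL',(448,258),.1945),('tabBR',(545,178),.1945),('tickTL',(445,360),.1225),('tickTR',(620,175),.1225)):
    print(n,onz(T,*q(*p),z))
print('base corner',onz(T,*q(768,315),0.002))
# scene tab top corners (crop scale4 off 170,140)
w=lambda X,Y:(170+X/4,140+Y/4)
print('tri tab TL',tri(S,w(219,32),T,q(448,258)),'TR',tri(S,w(280,32),T,q(545,178)))
print('shelf FL',tri(S,sc(22,380),T,r(428,462)),onz(T,*r(428,462),.113));print('FR',onz(T,*r(722,510),.113))
print('outer tabs',onz(T,*r(470,466),.165),onz(T,*r(505,468),.165),onz(T,*r(652,496),.165),onz(T,*r(700,496),.165))
im=snap('wrist','w0');c,d=ray(im,280,210);s=get_state();print('wrist',c-s['eef_pos'],d,im['camera_matrix'][0])
from scipy.spatial.transform import Rotation as Ro
R=Ro.from_quat(s['tcp_rot'],scalar_first=True).as_matrix();print(R.T@(c-s['eef_pos']),R.T@d,R)
E
```

```text
panel [0.50311586 0.3607164  0.147     ] [0.62359514 0.20351387 0.147     ] 0.19806032623004832 127.46638412853406
hookend-root mid [0.55673571 0.213021   0.142     ]
tabBL [0.55343771 0.23225923 0.1945    ]
tabBR [0.57730858 0.20570455 0.1945    ]
tickTL [0.53671039 0.2458037  0.1225    ]
tickTR [0.5955656 0.1949293 0.1225   ]
base corner [0.57605143 0.15987772 0.002     ]
tri tab TL (array([0.55475024, 0.23149777, 0.1934858 ]), np.float64(0.0029259499506220712)) TR (array([0.58000749, 0.20413689, 0.19222664]), np.float64(0.005830001846606975))
shelf FL (array([ 0.49248444, -0.02302422,  0.10379859]), np.float64(0.0003024951865252883)) [ 0.49139069 -0.0225127   0.113     ]
FR [ 0.44644909 -0.33804111  0.113     ]
outer tabs [ 0.48148408 -0.06144413  0.165     ] [ 0.48022864 -0.09684876  0.165     ] [ 0.45487909 -0.24634121  0.165     ] [ 0.45579493 -0.29593753  0.165     ]
wrist [0.06795965 0.02260868 0.14190924] [-0.25937701 -0.0754288  -0.96300146] [292.37997061   0.         282.67545987]
[ 7.1612048e-02  7.5788172e-05 -1.4191409e-01] [-0.26983348 -0.01024655  0.96302785] [[ 9.48029883e-01  3.18181142e-01 -3.18322798e-04]
 [ 3.18181295e-01 -9.48029596e-01  7.40507252e-04]
 [-6.61639902e-05 -8.03307364e-04 -9.99999675e-01]]
```

```bash
cat >> h.py <<'E'
def quat(yaw,opt):
    # tool y = +-holder x(yaw), z down ; opt=+1 -> tool x=+holder y
    from scipy.spatial.transform import Rotation as Ro
    y=opt*np.array([np.cos(yaw),np.sin(yaw),0]);z=np.array([0,0,-1.]);x=np.cross(y,z)
    return Ro.from_matrix(np.c_[x,y,z]).as_quat(scalar_first=True)
E
python3 - <<'E'
from h import *
d=np.radians
for n,p,yw in(('stand',[.568,.22,.1615],45),('rack',[.4615,-.179,.132],-8.3),('rackhi',[.4615,-.179,.30],-8.3),('rack from front',[.4615,-.179,.25],-98.3)):
  for o in(1,-1):
    j=inverse_kinematics(p,quat(d(yw),o));print(n,o,None if j is None else np.round(j,2))
# look at bay with camera in front : tool x = -rack x = dir 171.7 = holder y of yaw 81.7
p=[.455,-.178,.25]
j1=inverse_kinematics(p,quat(d(81.7),1))
q=quat(d(81.7),1) if j1 is not None else quat(d(-8.3),-1)
print(j1)
s=get_state();move_straight(s['eef_pos']+[0,0,.06]);movep(p,q)
snap('wrist','wr');print(get_state()['time_s'],get_state()['eef_pos'])
E
```

```text
stand 1 [ 0.11  0.73 -0.89  1.68  0.64  1.06 -0.2 ]
stand -1 [-0.79  0.63  0.49  1.73 -0.37  0.88 -2.5 ]
rack 1 [ 0.58  0.49 -0.44  2.01  0.31  0.71 -0.19]
rack -1 [-0.25  0.57  0.7   2.05 -0.56  0.71 -2.48]
rackhi 1 [ 0.65  0.27 -0.49  1.83  0.14  1.08 -0.04]
rackhi -1 [-0.6   0.47  1.2   1.88 -0.49  1.13 -2.5 ]
rack from front 1 [ 0.37  0.3  -0.14  1.91  0.05  0.94 -1.52]
rack from front -1 [ 0.86  0.38 -0.78  1.88  0.31  1.01  1.37]
[ 0.86686301  0.36490155 -0.77921506  1.89923299  0.30293384  0.99840204
  1.37988962]
2.5333 [ 0.45487167 -0.1787709   0.24987645]
```

View pics/wr.png

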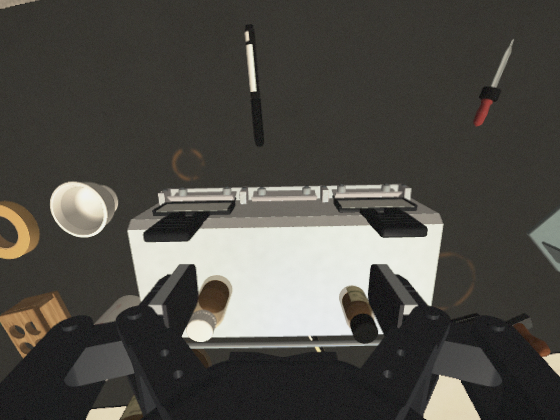

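The wrist view shows the rack front with the empty middle bay between the dividers, near (244,195) and (325,193). The shelf edge runs along row 228 or so. I'll crop this, then take the view over the stand.

```bash
python3 - <<'E'
from h import *
d=np.radians
s=get_state();move_straight(s['eef_pos']+[0,0,.05])
movep([.568,.22,.30],quat(d(45),1));move_straight([.568,.22,.25])
im=snap('wrist','ws');print(get_state()['time_s'],get_state()['eef_pos'])
a=cv2.imread('pics/wr.png');b=cv2.imread('pics/ws.png')
c=lambda i,x,y,w,h,f:cv2.resize(i[y:y+h,x:x+w],None,fx=f,fy=f,interpolation=cv2.INTER_CUBIC)
g=c(a,230,175,114,56,7);cv2.imwrite('pics/c3.png',g)
b2=(255*(b/255.)**.5).astype(np.uint8);cv2.imwrite('pics/ws_b.png',b2)
E
```

```text
5.0833 [0.56846223 0.21997778 0.25102449]
```

View pics/c3.png

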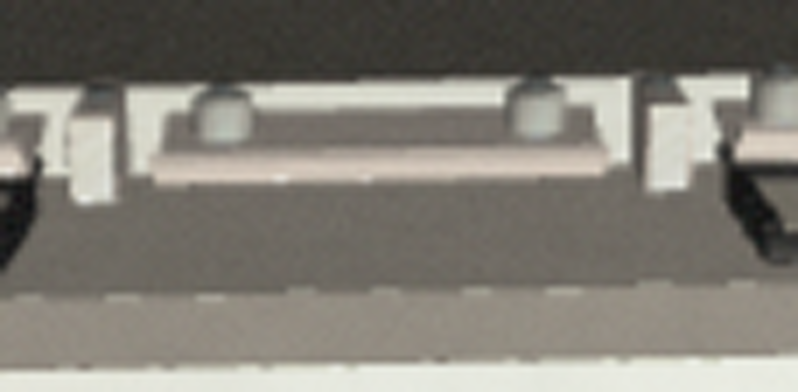

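View pics/ws_b.png

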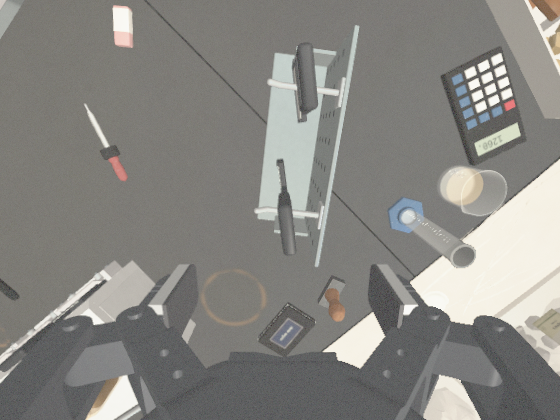

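```bash
python3 - <<'E'
from h import *
W=np.load('pics/wr.npz');q=lambda x,y:(230+(x+.5)/7-.5,175+(y+.5)/7-.5)
def pr(n,p1,p2,z):
    a=onz(W,*q(*p1),z);b=onz(W,*q(*p2),z);v=(a-b);print(n,((a+b)/2).round(4),'len',np.linalg.norm(v).round(4),'yaw',(np.degrees(np.arctan2(v[1],v[0]))%180-90).round(2))
# image left is rack -y 
pr('div rear',(648,190),(118,203),.047)
pr('div front',(648,103),(118,116),.047)
pr('lip top',(605,163),(155,170),.056)
pr('lip rear',(605,175),(155,185),.056)
pr('bevel low',(799,282),(0,297),.1)
pr('shelf',(799,355),(0,369),.113)
im=np.load('pics/ws.npz');g=cv2.cvtColor(im['pixels'],cv2.COLOR_RGB2GRAY)
print(g[185:262:4,268:312:2])
E
```

```text
div rear [ 0.4688 -0.1792  0.047 ] len 0.0921 yaw -7.04
div front [ 0.4536 -0.177   0.047 ] len 0.091 yaw -7.05
lip top [ 0.4613 -0.1787  0.056 ] len 0.0758 yaw -7.57
lip rear [ 0.4637 -0.179   0.056 ] len 0.076 yaw -7.18
bevel low [ 0.47   -0.1773  0.1   ] len 0.1192 yaw -7.37
shelf [ 0.4769 -0.1784  0.113 ] len 0.1151 yaw -7.43
[[164 165 161 161 163 163 145  50  48  66 162 161 162 159 160 163 161 161
  161 161 160  64]
 [164 163 161 160 163 163 115  32  24  33 160 163 164 164 159 163 165 163
  162 160 141  61]
 [162 163 166 162 161 138  55  25  28  29  48 165 164 162 161 159 161 163
  163 164  94  62]
 [162 164 164 162 163  79  31  33  27  32  32 151 163 161 163 164 161 161
  164 162  53  57]
 [163 161 165 162 164  66  28  28  29  29  28  39 157 162 161 160 160 162
  165 147  63  43]
 [161 162 163 166 165  41  35  27  33  34  30  34 151 163 162 163 164 160
  159 106  61  61]
 [203 205 204 197 184  33  42  45  52  58  52  49 104 129 146 161 162 160
  160  77  61  63]
 [161 159 159 161 168  53  41  48  52  53  59  46 101 202 205 207 201 201
  205 202 194 185]
 [161 162 164 138  82  4
[... 392 characters left out ...]
1  71  53  47 153 159 152 148
  138 118  68  42]
 [ 60  63  60  59  61  65  61  33  44  49  59  79  63  40  65  58  60  61
   62  62  62  58]
 [ 63  59  61  61  62  59  60  31  41  44  60  73  70  43  60  62  62  62
   63  62  59  62]
 [ 62  61  62  61  63  61  61  37  36  43  56  72  76  52  58  60  59  61
   61  61  61  60]
 [ 62  61  60  59  56  61  61  52  27  39  56  71  82  57  50  59  60  60
   61  62  60  60]
 [ 59  60  64  59  62  63  61  60  33  43  57  70  83  62  59  63  60  57
   63  61  57  60]
 [ 64  59  62  61  58  62  63  61  61  61  61  65  61  60  62  59  60  58
   60  59  63  61]
 [ 68  61  61  60  66  60  58  58  59  59  58  63  57  59  61  60  61  58
   61  62  59  62]]
```

```bash
python3 - <<'E'
from h import *
im=np.load('pics/ws.npz')
P=lambda u,v:onz(im,u,v,.1945)
for n,a,b in(('L',(278,209),(283,253)),('R',(291.5,209),(295.8,253)),('mid',(284.7,208),(289.6,255))):
    A,B=P(*a),P(*b);v=A-B;print(n,A.round(4),B.round(4),((A+B)/2).round(4),np.linalg.norm(v),np.degrees(np.arctan2(v[1],v[0]))-90)
E=.142
print('hook',onz(im,258,211.5,.147),onz(im,322,214,.1425))
print('panel',onz(im,318,265,.147),onz(im,357,27,.147))
g=cv2.cvtColor(im['pixels'],cv2.COLOR_RGB2GRAY);print(g[155:200:4,270:296:2])
E
```

```text
L [0.5524 0.2297 0.1945] [0.5786 0.2084 0.1945] [0.5655 0.219  0.1945] 0.03375646488187219 50.918896674283786
R [0.5591 0.2364 0.1945] [0.5853 0.215  0.1945] [0.5722 0.2257 0.1945] 0.033752917454550724 50.805238000726206
mid [0.5552 0.2335 0.1945] [0.5832 0.2107 0.1945] [0.5692 0.2221 0.1945] 0.03609242912494148 50.7870186242105
hook [0.55036895 0.20589561 0.147     ] [0.59301997 0.24333192 0.1425    ]
panel [0.62509633 0.20775216 0.147     ] [0.50379157 0.36160793 0.147     ]
[[155 159 160 161 159 158 163 158 161 161 158 157 158]
 [157 158 159 140  72  61  54 158 160 160 160 158 162]
 [160 161 161  87  38  52  53 150 159 159 159 159 156]
 [159 157 162 159 135  47  57  89 159 160 161 161 163]
 [160 158 163 162 176  48  52  47 159 160 162 158 161]
 [160 158 163 162 145  73  52  44 149 164 161 161 161]
 [162 161 162 162 160  87  52  61 150 162 162 161 163]
 [158 159 159 163 163 130  49  56  92 162 163 163 161]
 [162 160 162 160 160 150  29  27  38 159 161 164 163]
 [161 161 163 161 161 135  30  32  31 157 163 162 161]
 [163 162 162 160 100  36  29  31  25  30 154 164 160]
 [164 163 163 163  65  19  32  30  21  28  84 163 161]]
```

```bash
python3 - <<'E'
from h import *
d=np.radians
c=np.array([.569,.222]);q=quat(d(50.8),1);z=.163
move_straight([*c,.25],rotation=q,feed=.1)
print(move_straight([*c,z],feed=.08,stop_force=6))
gripper_close(40);s=get_state();print(s['time_s'],s['width'],s['gripper_force'],s['eef_pos'],s['force'])
snap('top','t1');snap('scene','s1')
E
```

```text
False
7.25 0.009396404018311188 44.199151396751404 [0.56898952 0.22209754 0.16309846] [0.08652118 0.37982009 2.00284885]
```

```bash
python3 - <<'E'
from h import *
d=np.radians
e=lambda n:(print(n,get_state()['time_s'],get_state()['eef_pos'].round(4) if hasattr(get_state()['eef_pos'],'round') else get_state()['eef_pos'],np.round(get_state()['force'],1),get_state()['width']))
p=np.array(get_state()['eef_pos']);p[2]+=.012
print(move_straight(p,feed=.04,stop_force=15));e('lift')
p=p+.06*np.array([-np.cos(d(38.2)),-np.sin(d(38.2)),0])
print(move_straight(p,feed=.06,stop_force=10));e('off')
p[2]=.31;move_straight(p);e('up')
fl=np.array([.461,-.178]);yw=d(-7.4)
t=fl+.0035*np.array([np.cos(yw),np.sin(yw)])
movep([*t,.315],quat(yw,1));sleep(.3);e('over')
snap('top','t2');s=snap('scene','s2');snap('wrist','w2')
c=lambda i,x,y,w,h,f:cv2.resize(i[y:y+h,x:x+w],None,fx=f,fy=f,interpolation=cv2.INTER_CUBIC)
A=cv2.imread('pics/s2.png');B=cv2.imread('pics/w2.png')
cv2.imwrite('pics/c4.png',np.hstack([c(A,270,80,200,280,2),c(B,180,60,200,280,2)]))
E
```

```text
False
lift 7.8 [0.5691 0.222  0.1753] [ 0.2  0.3 -0.8] 0.009748253455042658
False
off 8.95 [0.5221 0.1852 0.1751] [-0.2  0.7 -1.5] 0.009473717416825005
up 10.0 [0.5215 0.1847 0.3092] [-0.1  0.  -0.7] 0.009573463803693059
over 11.675 [ 0.4647 -0.1779  0.315 ] [-0.2  0.8 -0.8] 0.009364094704878742
```

View pics/c4.png

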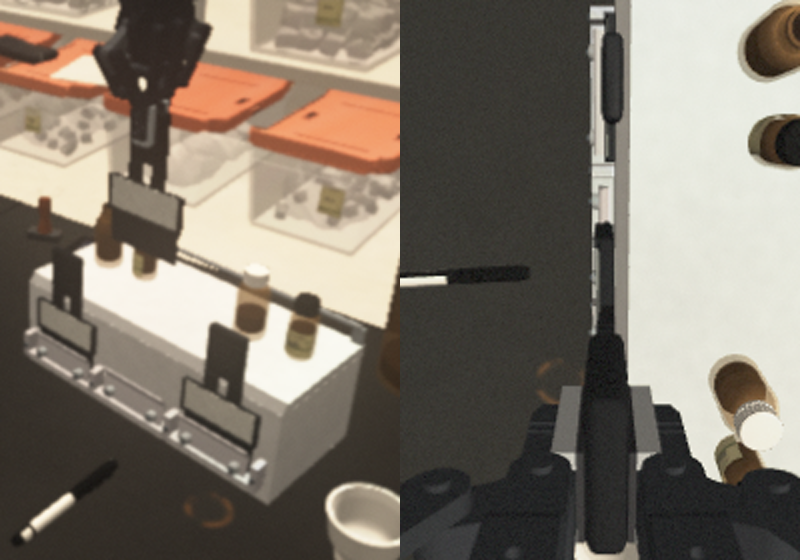

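The holder is upright in the fingers above the middle bay. Its lower corners are at about (323,196) and (359,212) in the scene image. I'll check those against the prediction, then descend under force guard.

```bash
python3 - <<'E'
from h import *
S=np.load('pics/s2.npz');yw=np.radians(-7.4);t=np.array([.4647,-.1779,.2065])
x=np.array([np.cos(yw),np.sin(yw),0]);y=np.array([-x[1],x[0],0]);Z=np.array([0,0,1])
for yy,z in((.038,0),(-.038,0),(.042,.068),(-.042,.068)):
    u=proj(S,t+yy*y+z*Z)[0];print(yy,z,((u-[270,80])*2).round(1))
p=t.copy();p[2]=.315-.1985+.0 # nominal: lower edge at .0885-? 
# lower edge z = tcp-.1085 ; stop with toe at floor+45 mm (.07)
r=move_straight([t[0],t[1],.1785],feed=.08,stop_force=4)
s=get_state();print(r,s['eef_pos'],np.round(s['force'],1),s['time_s'])
snap('wrist','w3');snap('scene','s3')
c=lambda i,x,y,w,h,f:cv2.resize(i[y:y+h,x:x+w],None,fx=f,fy=f,interpolation=cv2.INTER_CUBIC)
A=cv2.imread('pics/s3.png');B=cv2.imread('pics/w3.png')
cv2.imwrite('pics/c5.png',np.hstack([c(A,275,170,134,180,3),c(B,225,100,134,180,3)]))
E
```

```text
0.038 0 [110.8 235.9]
-0.038 0 [173.1 264. ]
0.042 0.068 [110.2 169.5]
-0.042 0.068 [182.2 197.2]
False [ 0.46485984 -0.17797337  0.17880819] [ 0.8 -0.5 -0.4] 13.6833
```

View pics/c5.png

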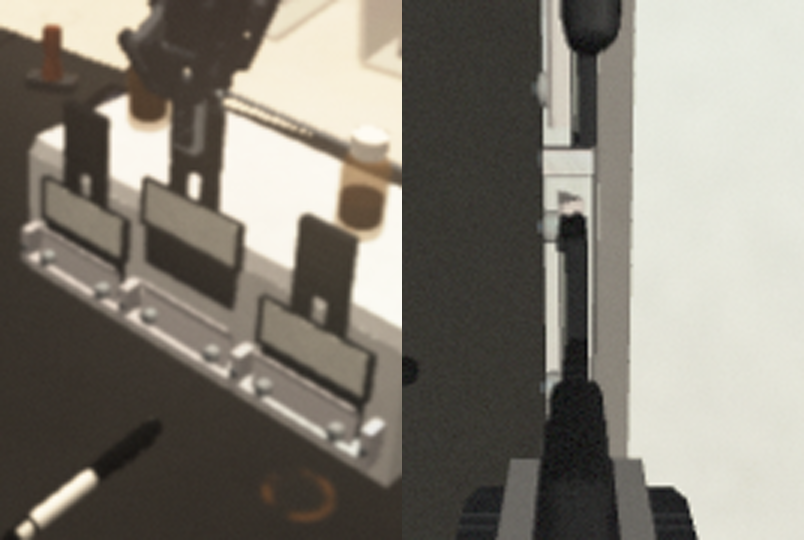

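The holder is lined up over the empty bay, with its toe above the lip. Its lower edge runs from (147,262) to (235,307) in the crop. I'll check the in-plane tilt.

```bash
python3 - <<'E'
from h import *
S=np.load('pics/s3.npz');yw=np.radians(-7.4);t=np.array([.4648,-.178,.0703])
x=np.array([np.cos(yw),np.sin(yw),0]);y=np.array([-x[1],x[0],0]);Z=np.array([0,0,1])
for r in(0,-3):
  a=np.radians(r);g=t+Z*.126;Y=y*np.cos(a)+Z*np.sin(-a)*-1;Zz=Z*np.cos(a)-y*np.sin(a)
  for yy,z in((.038,0),(-.038,0),(.042,.068),(-.042,.068),(.042,.032),(-.042,.032)):
    u=proj(S,g+yy*Y+(z-.126)*Zz)[0];print(r,yy,z,((u-[275,170])*3).round(1))
E
```

```text
0 0.038 0 [144.1 259.4]
0 -0.038 0 [230.4 308.5]
0 0.042 0.068 [143.2 172.6]
0 -0.042 0.068 [242.4 223.4]
0 0.042 0.032 [141.4 218. ]
0 -0.042 0.032 [238.5 270.7]
-3 0.038 0 [151.2 265.6]
-3 -0.038 0 [238.5 310.3]
-3 0.042 0.068 [146.5 177.1]
-3 -0.042 0.068 [246.4 222.3]
-3 0.042 0.032 [146.7 223.5]
-3 -0.042 0.032 [244.8 271. ]
```

Tilt is under 2°, which is fine. I'll push down.

```bash
python3 - <<'E'
from h import *
p=np.array([.4648,-.178,.155])
def e(r):s=get_state();print(r,np.round(s['eef_pos'],4),np.round(s['force'],1),s['time_s'],round(s['width'],4))
for z in(.152,.146,.142,.139):
    p[2]=z;r=move_straight(p,feed=.03,stop_force=12);e(r)
    if r:break
else:
    p[2]=.125;e(move_straight(p,feed=.015,stop_force=13));sleep(.3);e('')
snap('scene','s4')
A=cv2.imread('pics/s4.png');cv2.imwrite('pics/c6.png',cv2.resize(A[190:340,275:475],None,fx=4,fy=4,interpolation=cv2.INTER_CUBIC))
E
```

```text
False [ 0.4649 -0.178   0.152 ] [ 4.2 -0.2 -2.9] 14.8167 0.009
False [ 0.4647 -0.178   0.1458] [ 4.3 -1.6 -3.8] 15.1667 0.0095
False [ 0.4647 -0.178   0.1418] [ 5.  -0.  -4.2] 15.45 0.0092
False [ 0.4648 -0.178   0.1388] [ 4.9 -2.1 -4.6] 15.7 0.0094
True [ 0.4656 -0.178   0.1337] [ 1.  -0.2  8.7] 16.2167 0.0094
 [ 0.4655 -0.1781  0.1337] [ 1.1 -0.1  6. ] 16.5167 0.0097
```

View pics/c6.png

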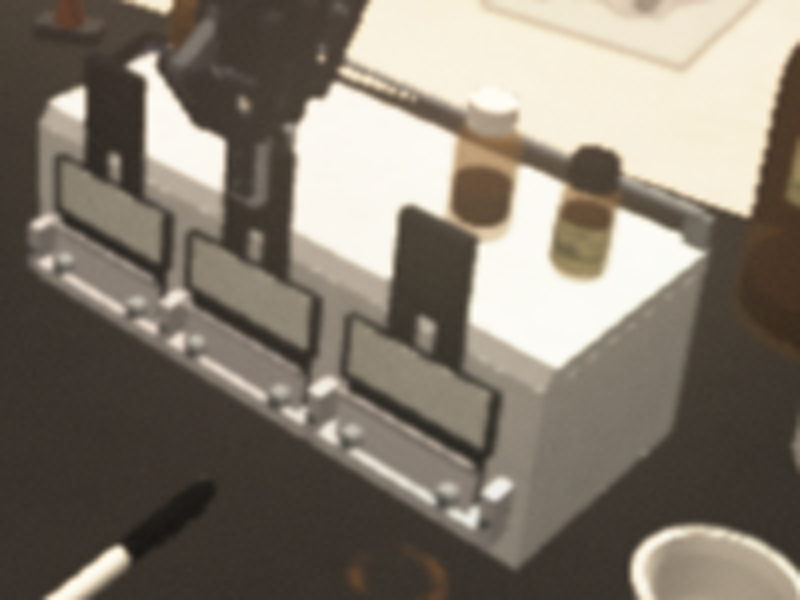

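It's seated level with its neighbours. The bottles in view haven't moved. I'll press to about 15 N.

```bash
python3 - <<'E'
from h import *
p=np.array(get_state()['eef_pos'])
for i in range(10):
    p[2]-=.0005;move_straight(p,feed=.01);sleep(.4);s=get_state()
    print(round(p[2],4),np.round(s['eef_pos'],4),np.round(s['force'],1),round(s['gripper_force'],1),s['time_s'])
    if s['force'][2]>14:break
for i in range(4):
    sleep(.3);print(np.round(get_state()['force'],1))
E
```

```text
0.1332 [ 0.4657 -0.1781  0.1337] [ 0.6  0.4 15.3] 46.5 17.2167
[ 1.2  0.9 16.1]
[ 1.4  0.5 16.2]
[-0.   1.  16.4]
[ 0.3 -0.3 16.3]
```

```bash
python3 -c "
from h import *
print(hand_in())"
```

```text
the job is handed in; nothing more can be done
None
```

I moved the wide holder to the middle bay and handed the job in: it's on the rail floor behind the lip, still gripped and pressed down at a steady 16 N or so. I didn't take a last look at the narrow holder or the bottles hidden from the camera, and hand-in returned no verdict.

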